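Set the sauce dish and rice bowl along the table rail

TASK

Set this place at the grill table by pushing only, without pinching or lifting anything: first slide the rectangular two-well sauce dish fully home into the corner of the wooden rail, its long side flat against the back rail and its end against the side stop. Then push the lidded steel rice bowl up beside it, so that the bowl touches both the back rail and the free end of the dish, with the dish still home. Leave everything else on the table where it stands.

Things in the scene. Friction and masses are not known exactly. Their poses are not given: they have to be found in the camera images.
- rail: Fixed L-shaped wooden corner rail, bars 25 mm high, 30 wide, yaw within 9 degrees. Origin on the table at the inner corner, z up. Back rail: inner face is this frame's plane x=0, from y=0 (the corner) to y=-360 mm; things come against it from the robot's side (-x). Side stop: inner face is the plane y=0, from x=0 to x=-100 mm, at the left; things come against it from -y.
- dish: Loose white ceramic sauce dish, two empty grey wells, brown rim, upright outer walls: 80 mm along its x, 180 along its y, 28 high, wall 6, 0.25 to 0.5 kg, slides freely. Origin at the centre of its underside, z up. Starts on the robot's side of the rail, up to 26 degrees askew to it. Home, its centre is 40 mm from the back rail's inner face and 90 from the side stop's.
- rice_bowl: Loose stainless-steel rice bowl, flat lid on (one solid piece): a plain upright drum 100 mm in diameter, 58 high, 0.2 to 0.42 kg, slides freely. Origin at the centre of its underside, z up. Starts to the right of the dish. In place, its centre is 50 mm from the back rail's inner face and 230 from the side stop's.
- cup: Bystander, loose: Open brushed-steel water cup, 66 dia x 70 high. It stands near the end of the side stop, on the robot's side of it. Origin at the centre of its underside.
- plate: Bystander, loose: Small round white plate, 110 dia x 18 high. It stands left of the cup, nearer the robot than the side stop. Origin at the centre of its underside.
- bowl: Bystander, loose: Round white open bowl, 110 dia x 42 high. It stands outside the side stop, to the left. Origin at the centre of its underside.
- jar: Bystander, loose: Amber glass jar with a dark steel cap, 56 dia x 85 high. It stands beyond the back rail, near the corner. Origin at the centre of its underside.
- spoon: Bystander, loose: Steel spoon lying flat, 190 long. It lies beyond the back rail. Origin at its underside, between handle and head.
- rest: Bystander, loose: Small white round chopstick rest, 44 dia x 20 high. It stands just past the right-hand end of the back rail. Origin at the centre of its underside.
There are look-alikes about, which are no part of the job. Leave any orange, red or turquoise look-alike of the dish alone.

How it is judged:
On the way, in this order (a step that is already met when the one before it is completed fails the run):
1. the dish is home in the corner: flat against the back rail, end against the side stop (x of dish in the frame of rail between -0.046 and -0.034 m and y of dish in the frame of rail between -0.097 and -0.084 m and angle between the y axis of dish and the y axis of rail, either way round below 0.06 rad and height (world z) of dish below 0.006 m and angle between dish's own z axis and vertical below 0.06 rad), for 0.2 s.
2. the rice bowl stands against the back rail and the dish's free end, the dish still home (all of step 1 and x of rice_bowl in the frame of rail between -0.057 and -0.043 m and y of rice_bowl in the frame of rail between -0.239 and -0.223 m and height (world z) of rice_bowl below 0.006 m and angle between rice_bowl's own z axis and vertical below 0.06 rad), for 0.2 s.
At the end, for the whole second after the job is handed in: Dish flat on the table within 6 mm of touching the back rail and 7 mm of the side stop, within 0.06 rad of square; bowl upright on the table within 7 mm of touching the back rail and 9 mm of its place against the dish's free end (centre 230 mm from the side stop); both at rest (all of step 2 and linear speed of each of dish, rice_bowl below 0.01 m/s).
It fails at once if the dish or the rice bowl is lifted (underside centre over 12 mm up) or tipped (over 0.3 rad) (height (world z) of any of dish, rice_bowl above 0.012 m or angle between any of dish, rice_bowl's own z axis and vertical above 0.3 rad).
It fails at once if a bystander is moved by more than 25 mm (distance of any of cup, plate, bowl, jar, spoon, rest from where it was at the start of the episode above 0.025 m).
It also fails if it takes over 72 s, if anything falls off the work surface, if the arm or the gripper's body presses on something with over 40 N, if the wrist force passes 120 N, or if a joint passes its speed limit or range.

ROBOT

A 7-joint arm with a two-finger parallel gripper is mounted at the origin on the work surface. World frame = base frame: x ahead of the robot, y to its left, z up, the work surface at z = 0. Lengths are in m, angles in rad, forces in N, time in s.
With the tool pointing down it reaches from about 0.375 to 0.925 m from the base axis. Payload 3.1 kg.
Tool frame: the origin (TCP) lies between the finger pads; the fingertips stand 19 mm ahead of it and the grasp point (between the pads) is the TCP; z points along the fingers, y is the line along which they close (so a half turn about z gives the same grasp; the last joint's range is limited). The gripper opens to 85 mm and grips with 20 to 120 N. Pads are 22 mm wide; open, the fingers measure 114 mm over their backs; the gripper's body (76 mm by 85 mm) begins 54 mm behind the grasp point. The pads swing forward as they close: fully open they stand 13 mm farther back than shut.
Start: joints at [-1.227, 0.383, 0.044, 1.598, -0.018, 1.161, -0.05], TCP at [0.278, 0.588, 0.25] pointing down, gripper open.
Joint ranges: [-2.61, 2.61], [-0.41, 2.15], [-1.48, 1.57], [0, 2.5], [-1.57, 4.71], [0.05, 1.97], [-2.85, 2.85]. Speed limits (rad/s): [2.79, 2.79, 3.14, 3.14, 3.14, 3.14, 3.14].

INTERFACE

Orientations are given as a unit quaternion [x, y, z, w].
In Python, from bench import move_ptp, movel, move_j, move_gripper, pause, inverse_kinematics, read_camera, camera_params, MotionError, sign_off, look_for, tip_of, read_time_s, read_qpos, read_joint_vel, read_effort, read_eef_pos, read_tcp_rot, read_ft_force, read_ft_torque, read_finger_gap, read_grasp_force gives the robot as it stands. Calls block until the motion is done:
- move_ptp(position, orientation): joint-space move of the TCP to a pose.
- movel(position, orientation=None, speed=0.15): straight line of the TCP; orientation=None keeps the orientation; speed is the mean speed in m/s.
- move_j(angles): joint-space move.
- move_gripper(opening, effort=None): finger opening in m; effort is the grip in N (None keeps the last); returns when the fingers have stopped.
- pause(seconds).
- inverse_kinematics(position, orientation): joint angles nearest the present ones, or None.
- read_camera(name): name is "side" or "top" or "wrist"; returns the picture (420x560x3 uint8, red, green, blue); there is no depth.
- camera_params(name): a dict with "K" (3x3 intrinsics, pixels), "camera_from_world" (4x4, takes a point from world to camera coordinates). Camera axes: x right, y down, z forward; pixel columns grow to the right and rows downward; lengths in m; the calibration is good to about 2 mm. A picture is of the moment at which its call begins: read the wrist's pose just before it. camera_params takes no time and is no camera call; for the wrist camera it gives the pose at the moment of the call.
A pose or a line that the arm cannot do raises MotionError and nothing moves.
- sign_off(): hands the job in; it is judged then, once.
Trained networks look in the newest picture that a camera, given by its name, has taken for a name from the list of things; names that differ only in an ending like _2 or _b are one class to them, and where a whole thing is asked for, a point or a joint stands for the part that bears it (a point fixed in the world has none). Each returns a list of dicts, best first, with "confidence" (0 to 1); they miss things now and then, are a little off and sometimes report something else, mostly with a low value. They report only what shows in the picture. A call takes as long as a camera call. They do not tell look-alikes from the thing itself.
- look_for(camera, name): "at" ([column, row] in pixels, amid what is visible of it).
- tip_of(camera, name): "at" ([column, row] in pixels: a listed point, or the origin of a listed thing).
Readings, each from a call of its own:
- read_time_s(): time.
- read_qpos(): joint angles.
- read_joint_vel(): joint speeds.
- read_effort(): joint torques, N m.
- read_eef_pos(): TCP position.
- read_tcp_rot(): TCP orientation.
- read_ft_force(): force on the tool from outside, world axes, zero at the start.
- read_ft_torque(): the same for the moment, N m.
- read_finger_gap(): finger opening in m.
- read_grasp_force(): force on a finger pad.
Only numpy, scipy, OpenCV 4.12 (cv2) and the standard library are available. Lean on these libraries where they do the work, as an engineer would, in place of code of your own. Each camera call takes 0.05 s, during which the arm holds its last target. There are 200 camera calls.

## Working session

There is one attempt and no reset: what is moved stays moved. The work goes in short steps, each a Python script; the robot and the scene stay as the last script left them, time stands still between calls to the robot, and variables do not carry over. Pictures are saved under pics/ and viewed, at most 10 in all, crops included, and the job is handed in when it is done.

```bash
mkdir -p pics; ls; cat > h.py <<'E'
import numpy as np, cv2
from bench import *
def P(c):
    p=camera_params(c); return np.array(p["K"]),np.array(p["camera_from_world"])
def ray_z(c,uv,z,p=None):
    K,T=p or P(c); R,t=T[:3,:3],T[:3,3]
    o=-R.T@t; d=R.T@np.linalg.inv(K)@np.array([uv[0],uv[1],1.]); return o+d*(z-o[2])/d[2]
def proj(c,X,p=None):
    K,T=p or P(c); X=np.atleast_2d(X); q=(T[:3,:3]@X.T+T[:3,3:4]); q=K@q; return (q[:2]/q[2]).T
def save(im,n): cv2.imwrite('pics/'+n,cv2.cvtColor(im,cv2.COLOR_RGB2BGR))
E
python3 - <<'E'
from h import *
ims=[]
for c in ("top","side"):
    im=read_camera(c); save(im,c+'0.png'); 
    print(c,P(c)[1][:3].round(3).tolist(),P(c)[0][0,0])
    for n in ("rail","dish","rice_bowl","cup","plate","bowl","jar","spoon","rest"):
        for r in tip_of(c,n)[:3]:
            print(n,np.round(r["at"],1),round(r["confidence"],2),ray_z(c,r["at"],0).round(3))
print(read_time_s(),read_tcp_rot(),read_finger_gap())
E
```

```text
pics
top [[0.12, -0.993, 0.005, -0.098], [-0.968, -0.118, -0.222, 0.556], [0.221, 0.022, -0.975, 1.426]] 479.64384014109385
rail [210.1 172.1] 0.74 [0.658 0.182 0.   ]
dish [171.8 131.6] 0.97 [0.782 0.331 0.   ]
dish [402.6 304.3] 0.85 [ 0.309 -0.472  0.   ]
dish [267.2 212.4] 0.73 [ 0.547 -0.02   0.   ]
rice_bowl [361.5 206. ] 0.7 [ 0.605 -0.321  0.   ]
rice_bowl [166.4 242.5] 0.64 [0.411 0.286 0.   ]
cup [209.2 230.5] 0.75 [0.465 0.156 0.   ]
bowl [178.1 188.6] 0.75 [0.59  0.278 0.   ]
jar [224.5 151.7] 0.64 [0.733 0.145 0.   ]
spoon [274.  147.4] 0.67 [ 0.768 -0.016  0.   ]
rest [340.7 165.4] 0.71 [ 0.733 -0.242  0.   ]
rest [222.7 151.7] 0.24 [0.733 0.151 0.   ]
side [[0.85, -0.527, 0.007, -0.5], [-0.402, -0.655, -0.64, 0.196], [0.342, 0.541, -0.768, 1.018]] 453.974113685217
rail [169.3 164.2] 0.6 [0.405 0.282 0.   ]
rail [262.9 154.3] 0.55 [ 0.657  0.177 -0.   ]
dish [265.  216.6] 0.86 [ 0.539 -0.031  0.   ]
dish [272.5 113.6] 0.75 [0.782 0.327 0.   ]
dish [282.6 414.2] 0.67 [ 0.314 -0.471  0.   ]
rice_bowl [354.9 290.9] 0.82 [ 0.601 -0.33   0.   ]
cup [206.6 181.2] 0.62 [0.467 0.164 0.   ]
cup [228.1 144.8] 0.21 [0.589 0.268 0.   ]
plate [169.2 165.3] 0.85 [0.403 0.278 0.   ]
plate [267.8 215.9] 0.28 [ 0.547 -0.033  0.   ]
jar [266.5 217.7] 0.63 [ 0.541 -0.036  0.   ]
jar [285.5 151. ] 0.62 [0.722 0.155 0.   ]
spoon [333.5 182.5] 0.95 [ 0.766 -0.025  0.   ]
spoon [168.4 164. ] 0.54 [0.403 0.284 0.   ]
rest [376.8 243.6] 0.52 [ 0.732 -0.252  0.   ]
1.0 [2.19081141e-01 9.75706643e-01 1.29225311e-05 2.53428741e-06] 0.08542183859930612
```

```bash
python3 - <<'E'
import cv2
a=cv2.imread('pics/top0.png');c=a[110:330,140:420]
cv2.imwrite('pics/top0c.png',cv2.resize(c,None,fx=2.7,fy=2.7,interpolation=cv2.INTER_CUBIC))
E
```

```text
(no output)
```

View pics/top0c.png

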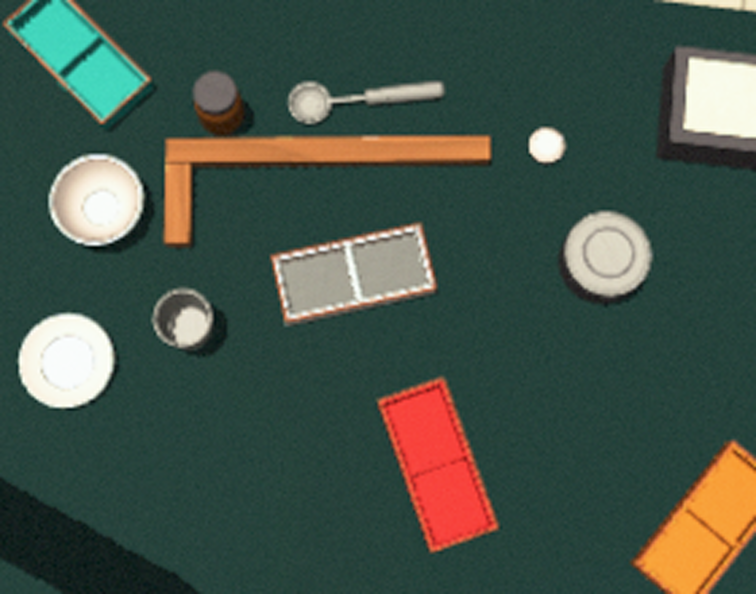

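View pics/side0.png

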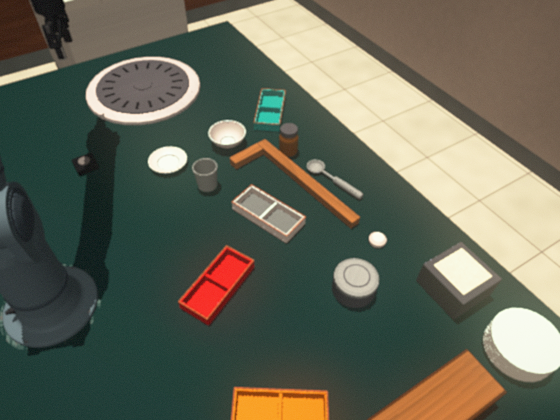

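The target dish is the white one with grey wells at top px (270,211). The red (302,282), orange (403,304) and turquoise (171,131) ones are look-alikes. The rice bowl with its lid is at (365,204) and the rail's inner corner is at about (210,171). Next I fit these precisely from both cameras.

```bash
cat >> h.py <<'E'
def rect(c,im,z,x0=.40,x1=.82,y0=-.42,y1=.30):
    # rectified mm image at height z: row=x mm from x0, col=y mm from y0
    src=np.array([[x0,y0],[x1,y0],[x1,y1],[x0,y1]])
    uv=proj(c,np.c_[src,np.full(4,z)]).astype(np.float32)
    dst=np.array([[(y-y0)*1000,(x-x0)*1000] for x,y in src],np.float32)
    return cv2.warpPerspective(im,cv2.getPerspectiveTransform(uv,dst),(int((y1-y0)*1000),int((x1-x0)*1000)),flags=cv2.INTER_CUBIC)
def blob(mask,near):
    n,l,s,ce=cv2.connectedComponentsWithStats(mask.astype(np.uint8))
    near=np.array([(near[1]+.42)*1000,(near[0]-.40)*1000])
    i=min((i for i in range(1,n) if s[i,4]>300),key=lambda i:np.linalg.norm(ce[i]-near))
    m=(l==i).astype(np.uint8); cs=cv2.findContours(m,0,1)[0]; return m,max(cs,key=len)
def w(p): p=np.atleast_2d(p); return np.c_[p[:,1]/1000+.40,p[:,0]/1000-.42]
E
cat > meas.py <<'E'
from h import *
def run(dn,bn,tag,cams=("top","side"),rail=True):
  for c in cams:
    im=read_camera(c)
    if rail:
        r=rect(c,im,.025); hsv=cv2.cvtColor(r,cv2.COLOR_RGB2HSV)
        m,k=blob((hsv[...,0]>5)&(hsv[...,0]<22)&(hsv[...,1]>110)&(hsv[...,2]>110),(.67,.03))
        save(r,f'r_{tag}_{c}.png')
        P_=w(k.reshape(-1,2)); # inner back edge: min x at each y
        ys,xs=np.where(m.T>0)
        inn=[(m[:,j].nonzero()[0].min()/1000+.4, j/1000-.42) for j in range(720) if m[:,j].any()]
        inn=np.array(inn); yl,yr=inn[:,1].min(),inn[:,1].max()
        b=inn[(inn[:,1]>yl+.02)&(inn[:,1]<yr-.06)]; f=np.polyfit(b[:,1],b[:,0],1)
        res=b[:,0]-np.polyval(f,b[:,1]);b=b[abs(res)<.004];f=np.polyfit(b[:,1],b[:,0],1)
        s=[(i/1000+.4,m[i].nonzero()[0].min()/1000-.42) for i in range(420) if m[i].any()]
        s=np.array(s); s=s[(s[:,0]>s[:,0].min()+.015)&(s[:,0]<np.polyval(f,yr)-.02)]; g=np.polyfit(s[:,0],s[:,1],1)
        # corner
        A=np.array([[1,-f[0]],[-g[0],1]]); co=np.linalg.solve(A,[f[1],g[1]])
        print(c,'rail corner',co.round(4),'yaw back',-np.arctan(f[0]).round(4),'side',np.arctan(g[0]).round(4),'yend',yl.round(3))
    r=rect(c,im,.028); hsv=cv2.cvtColor(r,cv2.COLOR_RGB2HSV)
    bg=(hsv[...,1]>90)&(hsv[...,0]>60)&(hsv[...,0]<110)|(hsv[...,2]<70)
    rail_m=(hsv[...,0]>5)&(hsv[...,0]<22)&(hsv[...,1]>140)
    m,k=blob(~(bg|rail_m),dn); (cx,cy),sz,a=cv2.minAreaRect(k)
    bp=w(cv2.boxPoints(((cx,cy),sz,a))); e=[bp[1]-bp[0],bp[2]-bp[1]]; e=max(e,key=np.linalg.norm); e=e*np.sign(e[1])
    print(c,'dish',w([cx,cy])[0].round(4),np.round(sz,1),'yaw',np.arctan2(-e[0],e[1]).round(4))
    r=rect(c,im,.058); hsv=cv2.cvtColor(r,cv2.COLOR_RGB2HSV); save(r,f'b_{tag}_{c}.png')
    m,k=blob((hsv[...,1]<70)&(hsv[...,2]>80),bn); (x,y),rad=cv2.minEnclosingCircle(k)
    print(c,'bowl',w([x,y])[0].round(4),round(rad,1),np.sqrt(m.sum()/np.pi).round(1))
if __name__=='__main__': run((.545,-.025),(.60,-.325),'0')
E
python3 meas.py
```

```text
Traceback (most recent call last):
  File "meas.py", line 29, in <module>
    if __name__=='__main__': run((.545,-.025),(.60,-.325),'0')
                             ~~~^^^^^^^^^^^^^^^^^^^^^^^^^^^^^^
  File "meas.py", line 15, in run
    s=[(i/1000+.4,m[i].nonzero()[0].min()/1000-.42) for i in range(420) if m[i].any()]
                                                                           ~^^^
IndexError: index 419 is out of bounds for axis 0 with size 419
```

```bash
sed -i 's/int((y1-y0)\*1000),int((x1-x0)\*1000)/round((y1-y0)*1000),round((x1-x0)*1000)/' h.py; python3 meas.py; python3 - <<'E'
import cv2,numpy as np
a=cv2.imread('pics/r_0_top.png');b=cv2.imread('pics/r_0_side.png')
cv2.imwrite('pics/r0.png',cv2.resize(np.vstack([a,b]),None,fx=.7,fy=.7))
E
```

```text
top rail corner [0.6592 0.179 ] yaw back 0.1283 side 0.1363 yend -0.176
top dish [ 0.5473 -0.031 ] [ 92.5 186.9] yaw 0.3351
top bowl [ 0.6004 -0.3205] 51.9 51.2
side rail corner [0.6557 0.1734] yaw back 0.132 side 0.1267 yend -0.181
side dish [ 0.4699 -0.0397] [28.6 27.4] yaw -0.8685
side bowl [ 0.5976 -0.3253] 53.0 51.9
```

View pics/r0.png

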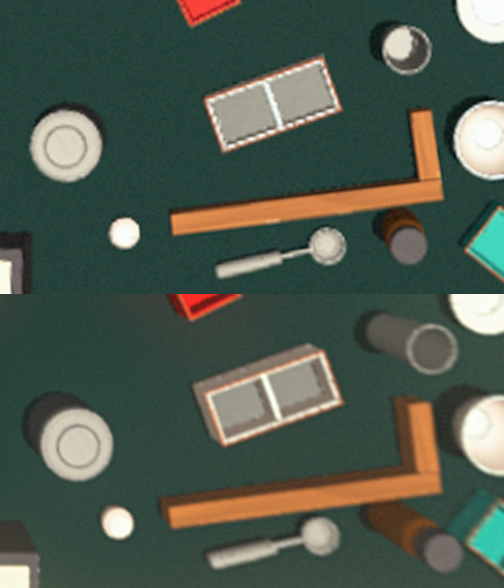

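Only the top view's rail and dish fit is usable. The side dish fit picked up the wrong blob, and the side rail fit is biased by the inner face showing. Rail corner is at ≈(0.658, 0.178) with yaw 0.13. The dish is at rail (-0.137, -0.193) and about 0.2 rad askew. I start with the push toward the back rail.

```bash
cat >> h.py <<'E'
CO=np.array([.658,.178]); YAW=.130
EX=np.array([np.cos(YAW),np.sin(YAW)]); EY=np.array([-np.sin(YAW),np.cos(YAW)])
def RW(x,y,z): return np.r_[CO+EX*x+EY*y,z]
def WR(p): d=np.asarray(p)[:2]-CO; return np.array([d@EX,d@EY])
def Q(a):  # tool down, tool y at angle a from rail y
    f=np.pi/2+(YAW+a)/2; return np.array([np.cos(f),np.sin(f),0,0])
def F(): f=np.array(read_ft_force()); return np.array([f[:2]@EX,f[:2]@EY,f[2]])
def push(a,b,z,lim,step=.004,speed=.04):
    a,b=np.array(a),np.array(b); n=max(1,int(np.ceil(np.linalg.norm(b-a)/step))); d=(b-a)/np.linalg.norm(b-a)
    f0=F()
    for i in range(1,n+1):
        p=a+(b-a)*i/n; movel(RW(*p,z),speed=speed); f=F()-f0
        if -(f[:2]@d)>lim: break
    print('push end',p.round(4),'tcp',WR(read_eef_pos()).round(4),'F',f.round(1),'t',read_time_s()); return p
E
python3 - <<'E'
from h import *
for n,p,a in (('d1',(-.22,-.193),0),('d2',(-.04,-.31),np.pi/2),('d2',(-.04,-.31),-np.pi/2),('b',(-.12,-.57),-np.pi/2),('b',(-.12,-.57),-1)):
    print(n,inverse_kinematics(RW(*p,.03),Q(a)))
move_ptp(RW(-.225,-.193,.14),Q(0))
movel(RW(-.225,-.193,.022),speed=.15); print('fz',F(),read_time_s())
movel(RW(-.14,-.193,.022),speed=.06); print(F())
push((-.14,-.193),(-.075,-.193),.022,8)
save(read_camera('top'),'top1.png')
print(read_time_s())
E
python3 -c "
import cv2
a=cv2.imread('pics/top1.png')[110:330,140:420]
cv2.imwrite('pics/top1c.png',cv2.resize(a,None,fx=2.7,fy=2.7,interpolation=2))"
```

```text
d1 [-0.43365865  0.42407377  0.49088694  2.18963364 -0.34969674  0.60183922
  2.01249113]
d2 [-0.67351181  1.28847762  1.35678937  1.70503161 -1.31167481  1.32902979
 -2.04225002]
d2 [-0.26661761  0.74665214  0.55496974  1.68713589 -0.49559503  0.85191194
  0.63243049]
b [-0.03937375  0.98080917  0.88862255  1.52422468 -0.83828066  1.05016415
  1.19633991]
b [ 0.12161918  0.85684508  0.60518296  1.51575171 -0.55855197  0.94642845
  1.59801654]
fz [-0.51555672 -0.10824198 -1.33279146] 4.45
[-0.65187918 -0.18422303 -0.61948987]
push end [-0.0826 -0.193 ] tcp [-0.0895 -0.1928] F [-10.5   1.    9.2] t 9.7667
9.8167
```

View pics/top1c.png

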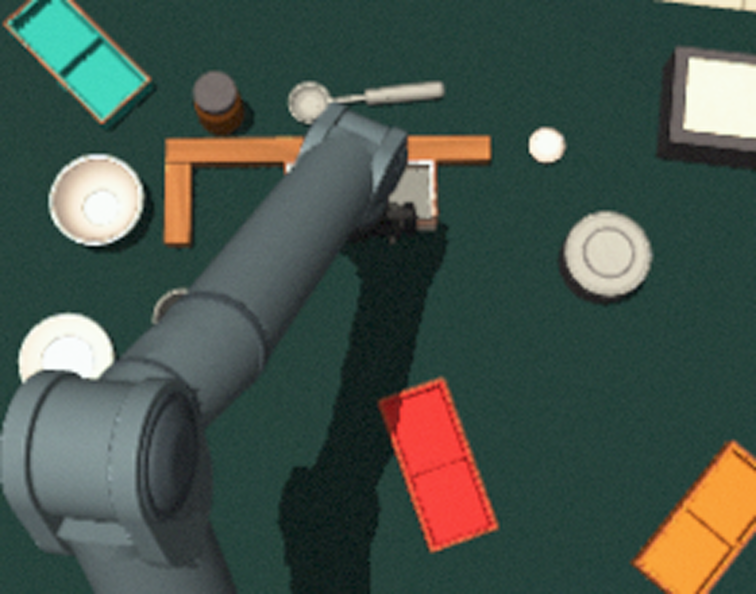

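The dish now lies along the back rail with its right end at crop (437,190). Next is the push along the rail into the side stop.

```bash
python3 - <<'E'
from h import *
movel(RW(-.12,-.193,.022),speed=.15); movel(RW(-.12,-.193,.12),speed=.2)
move_gripper(.03); print(read_finger_gap())
move_ptp(RW(-.042,-.325,.12),Q(-np.pi/2))
movel(RW(-.042,-.325,.020),speed=.15); print('F',F(),read_time_s())
movel(RW(-.042,-.225,.020),speed=.06); print('F',F())
p=push((-.042,-.225),(-.042,-.180),.020,8)
movel(RW(-.042,-.24,.020),speed=.15); movel(RW(-.042,-.24,.12),speed=.2)
move_gripper(.085)
move_ptp(RW(-.15,-.33,.16),Q(-np.pi/2))
save(read_camera('top'),'top2.png');save(read_camera('side'),'side2.png')
print(read_time_s())
E
python3 -c "
import cv2,numpy as np
a=cv2.imread('pics/top2.png')[130:230,190:390];b=cv2.imread('pics/side2.png')[120:270,190:430]
cv2.imwrite('pics/c2.png',np.vstack([cv2.resize(a,(600,300),interpolation=2),cv2.resize(b,(480,300),interpolation=2)[:, :480].copy() if 0 else cv2.copyMakeBorder(cv2.resize(b,(480,300),interpolation=2),0,0,0,120,0)]))"
```

```text
0.02982922688871534
F [-0.71284679  1.11487625  0.18183254] 13.3333
F [-0.74165173 -1.57710684  0.81047373]
push end [-0.042 -0.18 ] tcp [-0.0422 -0.1904] F [  1.9 -11.6  -1.4] t 18.15
20.6667
```

View pics/c2.png

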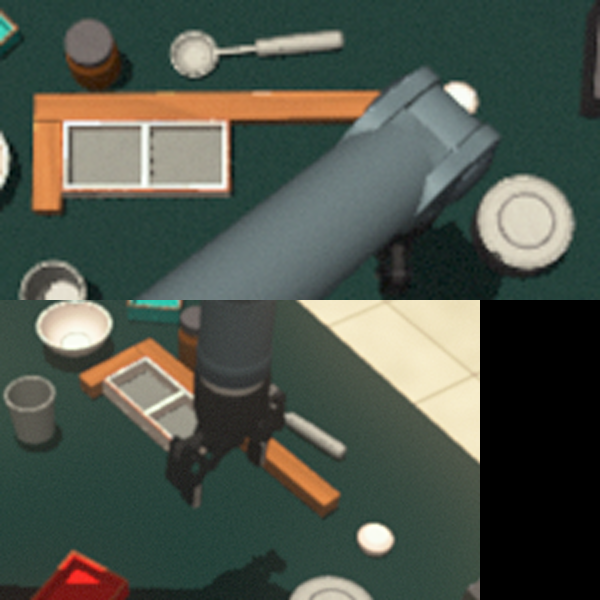

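The dish is seated in the corner, with its end at crop (230,155) and no gaps visible, and the push contact matches the stop. Next I cradle the rice bowl between half-open fingers and push it diagonally into place.

```bash
python3 - <<'E'
from h import *
b=WR((.599,-.323)); t=np.array([-.051,-.232]); u=(t-b)/np.linalg.norm(t-b); a=-np.pi/2-np.arctan2(u[0],u[1])
print(b,u,a)
s=b-.082*u; e=t-.051*u
move_gripper(.06)
move_ptp(RW(*s,.14),Q(a)); movel(RW(*s,.028),speed=.15); print(F(),read_time_s())
m=e-.03*u
movel(RW(*m,.028),speed=.06); print(F(),read_time_s())
p=push(m,e+.012*u,.028,7,step=.003,speed=.03)
q=push(p,p+np.array([.010,0]),.028,5,step=.003,speed=.03)
save(read_camera('top'),'top3.png');save(read_camera('side'),'side3.png')
E
python3 -c "
import cv2,numpy as np
a=cv2.imread('pics/top3.png')[130:230,190:390];b=cv2.imread('pics/side3.png')[120:270,190:430]
cv2.imwrite('pics/c3.png',np.vstack([cv2.resize(a,(600,300),interpolation=2),cv2.copyMakeBorder(cv2.resize(b,(480,300),interpolation=2),0,0,0,120,0)]))"
```

```text
[-0.12344886 -0.48912409] [0.2712059  0.96252135] -1.8454419958567763
[0.16684505 0.22976606 0.95340416] 22.8917
[ 0.51820683 -1.95524967  1.6829319 ] 27.5083
push end [-0.0616 -0.2695] tcp [-0.0636 -0.2773] F [-1.9 -8.5 -2.8] t 31.2583
push end [-0.0541 -0.2695] tcp [-0.0609 -0.2784] F [-7.1 -0.3  3.1] t 32.0083
```

View pics/c3.png

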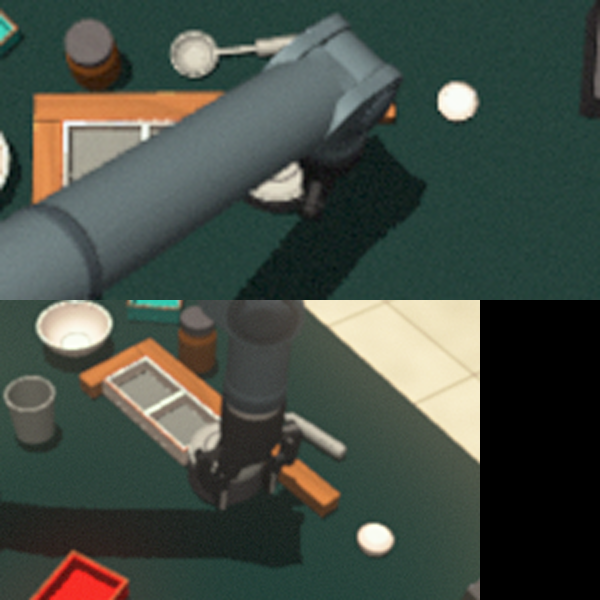

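The bowl has reached the dish's end and the rail, and the contact positions match. I retreat along the push line and check it unobstructed.

```bash
python3 - <<'E'
from h import *
import meas
u=np.array([.2712,.9625])
p=WR(read_eef_pos()); movel(RW(*(p-.05*u),.028),speed=.08); movel(RW(*(p-.05*u),.14),speed=.2)
move_ptp(RW(-.2,-.5,.2),Q(-np.pi/2))
save(read_camera('top'),'top4.png');save(read_camera('side'),'side4.png')
meas.run((.60,.083),tuple(RW(-.05,-.23,0)[:2]),'4')
print('want dish',RW(-.04,-.09,0),'bowl',RW(-.05,-.23,0),read_time_s())
E
python3 -c "
import cv2,numpy as np
a=cv2.imread('pics/top4.png')[130:230,190:390];b=cv2.imread('pics/side4.png')[120:270,190:430]
cv2.imwrite('pics/c4.png',np.vstack([cv2.resize(a,(600,300),interpolation=2),cv2.copyMakeBorder(cv2.resize(b,(480,300),interpolation=2),0,0,0,120,0)]))"
```

```text
Traceback (most recent call last):
  File "meas.py", line 16, in run
    s=np.array(s); s=s[(s[:,0]>s[:,0].min()+.015)&(s[:,0]<np.polyval(f,yr)-.02)]; g=np.polyfit(s[:,0],s[:,1],1)
                                                                                    ~~~~~~~~~~^^^^^^^^^^^^^^^^^
TypeError: expected non-empty vector for x
```

View pics/c4.png

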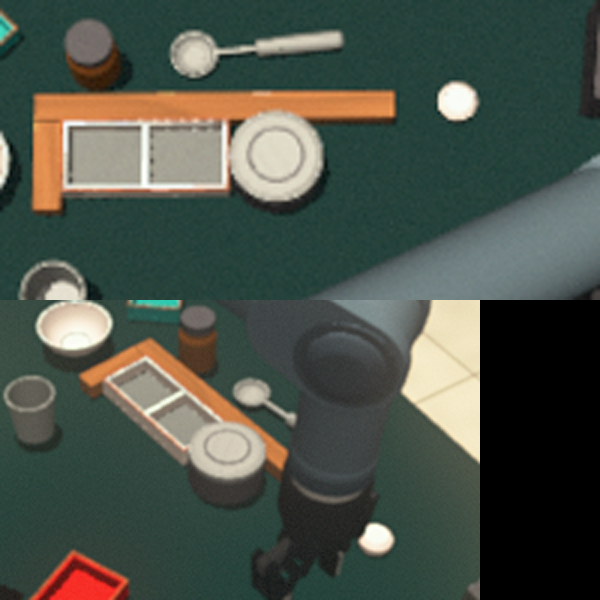

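```bash
python3 - <<'E'
from h import *
im=cv2.cvtColor(cv2.imread('pics/top4.png'),cv2.COLOR_BGR2RGB)
g=cv2.cvtColor(rect('top',im,.058),cv2.COLOR_RGB2GRAY)
g=cv2.medianBlur(g,5)
for rr in ((24,36),(46,54)):
    c=cv2.HoughCircles(g,cv2.HOUGH_GRADIENT_ALT,1,30,param1=100,param2=.6,minRadius=rr[0],maxRadius=rr[1])
    if c is not None:
        for k in c[0]: print('bowl cand',WR(w(k[:2])[0]).round(4),k[2])
print('bowl by eye',WR(ray_z('top',(190+277/3,130+156.5/3),.058)))
# dish lower corners and upper, by eye at top rim
for q in ((63,122),(229,121),(231,190),(63,189)): print('dish corner',WR(ray_z('top',(190+q[0]/3,130+q[1]/3),.028)).round(4))
for q in ((61,122),(395,119)): print('rail',WR(ray_z('top',(190+q[0]/3,130+q[1]/3),.025)).round(4))
E
```

```text
bowl cand [-0.1942  0.0032] 31.880283
bowl cand [-0.0489 -0.2276] 29.170212
bowl cand [ 0.0787 -0.0305] 27.70132
bowl cand [-0.0687  0.0917] 30.750673
bowl cand [-0.0541 -0.121 ] 30.943748
bowl cand [ 0.0643 -0.1405] 25.99892
bowl cand [-0.0467 -0.2259] 50.56822
bowl by eye [-0.05153808 -0.23058738]
dish corner [-0.003  -0.0019]
dish corner [-0.0033 -0.1805]
dish corner [-0.0799 -0.182 ]
dish corner [-0.0773 -0.0033]
rail [-0.0021  0.0006]
rail [-0.0016 -0.3597]
```

The bowl is at rail ≈(-0.049, -0.228), the dish corners match home, and the bystanders look unmoved in the final views.

```bash
python3 -c "
from bench import *
print(sign_off(), read_time_s())"
```

```text
the job is handed in; nothing more can be done
the job is handed in; nothing more can be done
```

The dish is home in the rail corner and the rice bowl sits against both the back rail and the dish's free end, each within about 3 mm by camera; I handed the job in, but no pass/fail verdict came back.

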